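# Set up the screw press: hang the catch pail, offer up the swing arm

### The job

Get the small screw press ready for blanking: hang the empty catch pail by its bail on the two-pronged hook at the front of the press and let go of it. Then pick up the press's swing arm by its balance point and hold it level, the hub's square hole straight above the square end of the screw, lined up with the square and about three centimetres clear of it, so that I can oil the square before the arm goes on. Finish while still holding the arm up there, and leave the other things on the bench as they are.

Things in the scene. Friction and masses are not known exactly. Their poses are not given: they have to be found in the camera images.
- pail_grip (a point): Loose catch pail: sheet-metal box 56 (x) x 100 (y) x 45 mm high, 0.18 kg, with a rigid upright wire bail (wire 6 mm) on its short ends, 106 mm between uprights, level top bar along y, 70 mm above the rim. A wooden grip roll, 15 mm thick and 40 mm long, sits mid-bar, 30 mm of bare wire either side. This point: centre of the roll, 115 mm above the pail's underside; z up.
- pail: The same pail; origin at the centre of its underside, same axes.
- hook_seat (a point): Seat of the hook at the front of the press bed: two like V-shaped wire hooks (7 mm wire), open upward, at y = -35 and +35 mm. This point lies midway between them, at the top of the wire at the bottom of the Vs, 132 mm above the bench. The hung bail's bar lies along y, its wire in both Vs, the roll between them; the bar's centre is then about 4 mm above this point. x points into the press, z up.
- catch_hook: The same hook, fixed to the press. Each V is 54 mm wide at the mouth: free tip 25 mm in front of the seat (-x), stem 29 mm behind it, both rising to 23 mm above the seat; the wire reaches 7 mm below it. The pail has to come from the front, prongs passing between its rim and bar. Bed: front edge 45 mm behind the seat, top 44 mm below it. Origin on the bench below the screw, axes of the press.
- balance_point (a point): Loose swing arm, lying level on the bench, 0.6 to 0.9 kg: round steel bar 12 mm thick, at one end a square hub (26 x 26 x 48 mm high) with an upright 15 mm square hole, at the other an iron ball 48 mm across, 220 mm from hub axis to ball centre. This point: its balance point, on the bar's centre line, 146 mm from the hub axis, 24 mm above the bench. x runs along the bar towards the ball, z up.
- swing_arm: The same swing arm; origin on its underside, 24 mm below the balance point, same axes.
- hub_hole (a point): Centre of the lower mouth of the hub's square hole, on the underside of the swing arm's hub: at x = -146, z = -24 mm from the balance point; same axes as the arm.
- screw_top (a point): Centre of the top of the upright press screw, whose end is a 13 mm square 20 mm high; highest point of the press, 243 mm above the bench. x and y are parallel to the square's sides, x to the back of the press, z up. The hub fits with the bar along any of the four directions of the square.
- press: Fixed screw press of grey painted iron, about 215 x 150 mm, bed 88 mm high, column at the back. Origin on the bench below the screw; reaches 90 mm to the front (-x; its hook 164 mm), 125 mm to the back and 75 mm to each side.
Mind the look-alikes: they are no part of the job. Several things look just like the pail: the one meant starts nearest to the robot's base.

How it is judged (in metres and radians):
On the way:
1. the catch pail hangs by its bail on the hook, let go (contact force between pail and catch_hook above 0.5 N and contact force between pail and the fingers below 0.05 N and height (world z) of pail_grip above 0.124 m and distance between pail_grip and hook_seat below 0.03 m and angle between pail_grip's own z axis and vertical below 0.35 rad and linear speed of pail below 0.05 m/s), for 0.3 s.
At the end, for the whole second after the job is handed in: Pail hangs by its bail on the hook, at rest, within 20 deg of upright, let go. Arm gripped within 35 mm of its balance point, still, level within 5 deg, touching nothing else; hub hole within 12 mm of the screw axis, 12 to 60 mm above it, bar parallel to the square within 8 deg (all of step 1 and horizontal distance between hub_hole and screw_top below 0.012 m and z of hub_hole in the frame of screw_top between 0.012 and 0.06 m and angle between balance_point's own z axis and vertical below 0.09 rad and (angle between the x axis of balance_point and the x axis of screw_top, either way round below 0.14 rad or angle between the x axis of balance_point and the y axis of screw_top, either way round below 0.14 rad) and distance between the grasp point and balance_point below 0.035 m and contact force between swing_arm and the fingers above 3 N and contact force between swing_arm and press below 0.05 N and contact force between swing_arm and pail below 0.05 N and linear speed of swing_arm below 0.03 m/s and angular speed of swing_arm below 0.15 rad/s); the arm keeps its last pose, push and grip.
It fails at once if another thing on the bench was disturbed (moved more than 20 mm) (distance of any of hammer, screwdriver, bench_block, dapping_block, file_block, flux_jar, blank_tray, ring_mandrel from where it was at the start of the episode above 0.02 m).
It also fails if it takes over 69 s, if anything falls off the work surface, if the arm or the gripper's body presses on something with over 40 N, if the wrist force passes 120 N, or if a joint passes its speed limit or range.

### The arm

A 6-joint arm with a two-finger parallel gripper is mounted at the origin on the work surface. World frame = base frame: x ahead of the robot, y to its left, z up, the work surface at z = 0. Lengths are in m, angles in degrees, forces in N, time in s.
With the tool pointing down it reaches from about 0.25 to 0.725 m from the base axis. Payload 9.7 kg.
Tool frame: the origin (TCP) lies where the fingers leave the gripper's body, on its centre line; the fingertips stand 73 mm ahead of it and the grasp point (between the pads) lies 54 mm ahead of it; z points along the fingers, y is the line along which they close (so a half turn about z gives the same grasp; the last joint's range is limited). The gripper opens to 85 mm and grips with 20 to 120 N. Pads are 22 mm wide; open, the fingers measure 114 mm over their backs; the gripper's body (76 mm by 85 mm) begins 54 mm behind the grasp point. The pads swing forward as they close: fully open they stand 13 mm farther back than shut.
Start: joints at [69.557, 4.979, 10.078, 95.1, 0, 90], TCP at [0.192, 0.515, 0.304] pointing down, gripper open.
Joint ranges: [-179.16, 179.16], [-48.56, 103.87], [-65.8, 70.77], [-126.05, 130.52], [-82.76, 87.17], [-180, 180]. Speed limits (degrees/s): [127.2, 127.2, 147.25, 180, 180, 180].

### API

Orientations are given as [roll, pitch, yaw] about the fixed x, y, z axes, in that order (R = Rz(yaw) Ry(pitch) Rx(roll)).
In Python, from workcell import sensors, imaging, bot gives the robot as it stands.
- The arm moves only by the tool apply_moves, never from a script. Its argument "rows" is a list of rows, each a list of 3 entries, a list of its own where there are three numbers: the shift along the tool's x, y, z in units of 10 cm (1.0 is 10 cm), then the turn, a rotation vector about the tool's x, y, z in units of 30 degrees (1.0 is 30 degrees), then the opening, from 0 (shut) to 1 (fully open). A call has 1 to 20 rows; each row is the pose to reach, as a shift and turn from the pose commanded when the call began, along the tool's axes at that moment; what a row does not reach only later rows make up. A row lasts 1/10 s, in which the tool goes at most 50 mm and 8.59 degrees, less where a joint would pass 70% of its speed; a pose out of reach is approached as far as the arm can. A call with a number of a shift or a turn outside -1 to 1 is refused whole. A call with a gripper value outside its range is refused whole. The fingers move at their own pace and stop on an object; "force" is the grip in N (left out, the last holds). Time passes only in rows, so rows that repeat a pose let the fingers close. It gives the time, the measured TCP pose, the force, the opening and the grip force at its end, in the units of the state.
- sensors.get_obs(): the state, without advancing time (a new reading comes with each control period).
- imaging.camera(name): name is "scene" or "top" or "wrist"; returns (picture, depth): 384x512x3 uint8, red, green, blue; 384x512 float32, m along the optical axis (not along the pixel's ray), 0 where there is no reading.
- imaging.get_calibration(name): a dict with "intrinsics" (3x3 intrinsics, pixels), "world_from_camera" (4x4, takes a point from camera to world coordinates). Camera axes: x right, y down, z forward; pixel columns grow to the right and rows downward; lengths in m; the calibration is good to about 2 mm. A picture is of the moment at which its call begins: read the wrist's pose just before it. get_calibration takes no time and is no camera call; for the wrist camera it gives the pose at the moment of the call.
- bot.job_done(): hands the job in; it is judged then, once.
The state is a dict: "time": time; "q": joint angles; "qd": joint speeds; "joint_efforts": joint torques, N m; "ee_pos": TCP position; "tcp_rot": TCP orientation; "wrist_force": force on the tool from outside, world axes, zero at the start; "torque": the same for the moment, N m; "opening": finger opening in m; "grasp_force": force on a finger pad.
Only numpy, scipy, OpenCV 4.12 (cv2) and the standard library are available. Lean on these libraries where they do the work, as an engineer would, in place of code of your own. Each camera call takes 0.05 s, during which the arm holds its last target. There are 200 camera calls.

## Working session

There is one attempt and no reset: what is moved stays moved. The work goes in short steps, Python scripts to look and compute and a tool call to move; the robot and the scene stay as the last step left them, time stands still between calls to the robot, and variables do not carry over. Pictures are saved under pics/ and viewed, at most 10 in all, crops included, and the job is handed in when it is done.

Besides the shell and the picture viewer there is one more tool, called after ">>>" as a command line: name --argument value ..., lists and objects as JSON in quotes. apply_moves: Moves the arm, as the interface text tells. Its arguments: {"type":"object","properties":{"rows":{"type":"array"},"force":{"type":"number"}},"required":["rows"]}

```bash
ls; mkdir -p pics; cat > h.py <<'E'
import numpy as np, cv2
from workcell import sensors, imaging, bot
from scipy.spatial.transform import Rotation as R
def snap(n):
    im,d=imaging.camera(n); c=imaging.get_calibration(n)
    np.savez(f'pics/{n}.npz',im=im,d=d,K=c['intrinsics'],T=c['world_from_camera'])
    return im,d,c
def load(n):
    z=np.load(f'pics/{n}.npz'); return z['im'],z['d'],z['K'],z['T']
def cloud(n):
    im,d,K,T=load(n); v,u=np.mgrid[:384,:512]
    P=np.stack([(u-K[0,2])/K[0,0]*d,(v-K[1,2])/K[1,1]*d,d],-1)@T[:3,:3].T+T[:3,3]
    P[d==0]=np.nan; return im,P
E
python3 - <<'E'
from h import *
a,_,c=snap('top'); b,_,_=snap('scene')
print(c['world_from_camera'].round(3),c['intrinsics'])
cv2.imwrite('pics/top1.png',cv2.resize(a[:,:,::-1],(800,600),interpolation=cv2.INTER_CUBIC))
cv2.imwrite('pics/scene1.png',cv2.resize(b[:,:,::-1],(800,600),interpolation=cv2.INTER_CUBIC))
o=sensors.get_obs();print(o)
E
```

```text
pics
[[-0.017 -0.993  0.115  0.45 ]
 [-1.     0.017 -0.006  0.047]
 [ 0.004 -0.115 -0.993  1.159]
 [ 0.     0.     0.     1.   ]] [[380.81805269   0.         255.73673086]
 [  0.         380.81805269 192.70550688]
 [  0.           0.           1.        ]]
{'time': 0.1, 'q': array([6.95573841e+01, 5.00779248e+00, 1.00398533e+01, 9.50987014e+01,
       1.95924491e-04, 9.00000255e+01]), 'qd': array([ 0.11456935, -0.14658048,  0.16084126,  0.01686848, -0.00696522,
        0.10992315]), 'joint_efforts': array([-1.57473382e-04, -5.21559727e+01,  4.65653336e+01,  1.60120841e-02,
        3.30845819e-05, -1.44198901e-05]), 'ee_pos': array([0.19205895, 0.51525968, 0.3032631 ]), 'tcp_rot': array([-1.79933360e+02, -1.95894742e-04,  1.59557358e+02]), 'wrist_force': array([0.07432403, 0.92074901, 0.21881807]), 'torque': array([-0.01161142, -0.0303955 ,  0.03499424]), 'grasp_force': 0.0, 'opening': 0.08553097439693529}
```

View pics/top1.png

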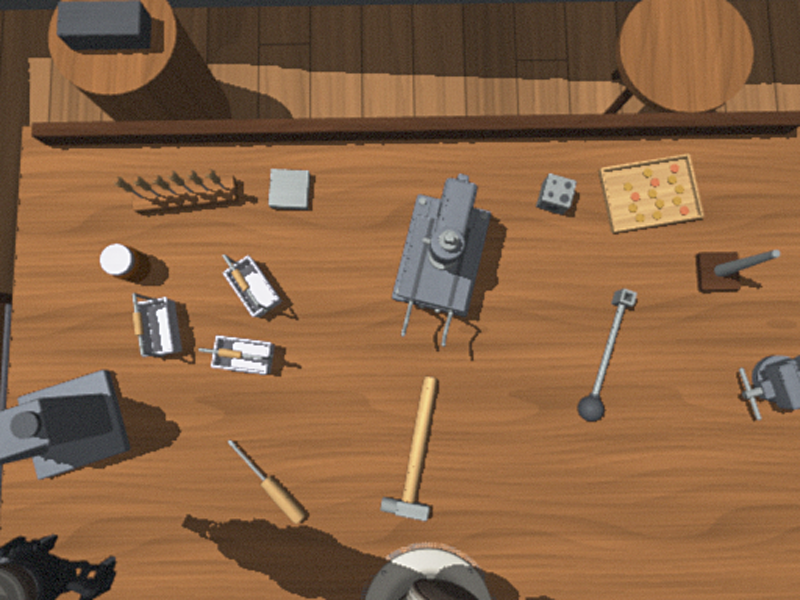

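View pics/scene1.png

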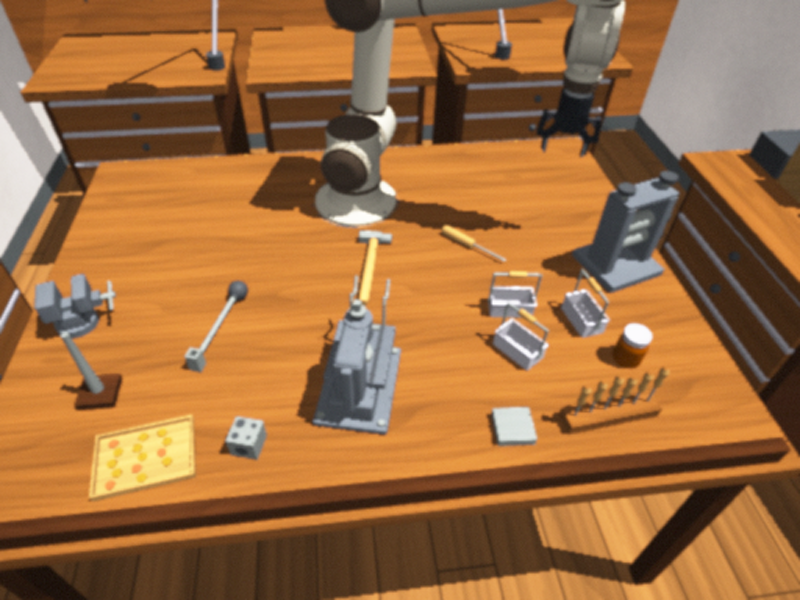

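The top view shows the press at (445,250) with its hook prongs at (407,320) and (447,330). The swing arm's hub is at (626,297) and its ball at (591,407). There are three pail look-alikes, at (242,355), (251,285) and (157,326). The one at (242,355) looks nearest the base (about (430,610)). I'll measure this and confirm it in a crop.

```bash
python3 - <<'E'
from h import *
im,P=cloud('top')
s=512/800
# pails
for u,v in [(242,355),(251,285),(157,326)]:
    u,v=int(u*s),int(v*s); w=P[v-25:v+25,u-28:u+28].reshape(-1,3)
    for lo,hi in [(.03,.06),(.095,.14)]:
        q=w[(w[:,2]>lo)&(w[:,2]<hi)]
        if len(q)>3:
            r=cv2.minAreaRect((q[:,:2]*1000).astype(np.float32)); print((u,v),lo,len(q),np.round(r[0],1),np.round(r[1],1),round(r[2],1),'dist',np.linalg.norm(r[0]).round(), 'zmed',np.median(q[:,2]).round(4))
# press
w=P[100:230,240:330].reshape(-1,3)
q=w[w[:,2]>.22];print('screw',len(q),q.mean(0).round(4),q.max(0).round(4),q.min(0).round(4))
q=w[(w[:,2]>.08)&(w[:,2]<.096)];r=cv2.minAreaRect((q[:,:2]*1000).astype(np.float32));print('bed',r)
# arm
w=P[180:275,365:412].reshape(-1,3)
q=w[w[:,2]>.008]; r=cv2.minAreaRect((q[:,:2]*1000).astype(np.float32));print('arm',r,q[:,2].max())
sc,Q=load('scene')[0],None
A=cv2.resize(im[140:245,80:200],(480,420),interpolation=cv2.INTER_CUBIC)
B=cv2.resize(im[100:240,240:330],(270,420),interpolation=cv2.INTER_CUBIC)
cv2.imwrite('pics/c1.png',np.hstack([A,B])[:,:,::-1])
E
```

```text
(154, 227) 0.03 219 [485.2 337.4] [110.9  59.3] 81.8 dist 591.0 zmed 0.0469
(154, 227) 0.095 142 [485.1 336.8] [110.4  14.5] 80.9 dist 591.0 zmed 0.1205
(160, 182) 0.03 231 [613.8 320.7] [110.1  59.4] 34.9 dist 692.0 zmed 0.0472
(160, 182) 0.095 141 [613.8 320.7] [110.5  14.5] 33.7 dist 692.0 zmed 0.1204
(100, 208) 0.03 240 [540.5 497.6] [111.4  59.4] 8.1 dist 735.0 zmed 0.044
(100, 208) 0.095 156 [516.8 472.3] [155.6  71.2] 49.0 dist 700.0 zmed 0.12
screw 128 [ 0.6555 -0.0376  0.2303] [ 0.6722 -0.0242  0.2497] [ 0.6416 -0.0522  0.22  ]
bed ((644.507080078125, -34.956947326660156), (124.18939971923828, 154.55474853515625), 75.17039489746094)
arm ((470.6851806640625, -350.60211181640625), (119.99011993408203, 288.16015625), 81.72953033447266) 0.054461684172586455
```

View pics/c1.png

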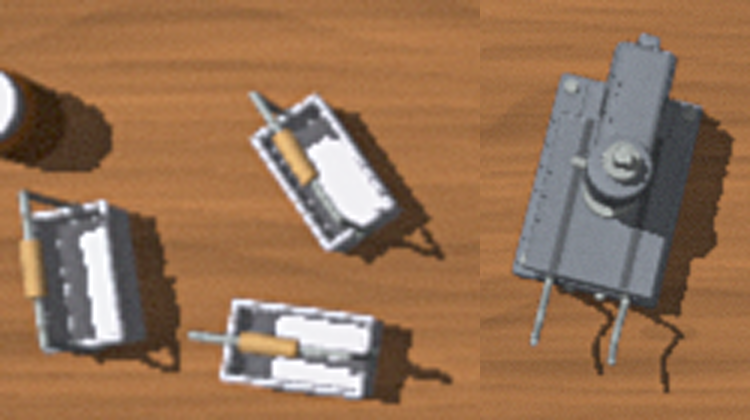

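The crop confirms the choice. The pail at (242,355) in the top picture is 591 mm from the base, against about 692 mm and 735 mm for the other two. Its size (≈ 56×106 mm, bar at z≈0.12) matches the description. Next I'll refine the poses from both cameras.

```bash
python3 - <<'E'
from h import *
def pca(q):
    c=q.mean(0); u,s,v=np.linalg.svd(q[:,:2]-c[:2],full_matrices=False); d=v[0]*np.sign(v[0][0]+1e-9); return c.round(4), np.degrees(np.arctan2(d[1],d[0])).round(2), np.ptp((q[:,:2]-c[:2])@d).round(4), len(q)
for n in ['top','scene']:
    im,P=cloud(n); w=P[~np.isnan(P[...,0])]
    def sel(x0,x1,y0,y1,z0,z1): 
        return w[(w[:,0]>x0)&(w[:,0]<x1)&(w[:,1]>y0)&(w[:,1]<y1)&(w[:,2]>z0)&(w[:,2]<z1)]
    print(n,'bail',pca(sel(.44,.53,.26,.41,.1,.14)))
    q=sel(.44,.53,.26,.41,.035,.055);print(' rim',cv2.minAreaRect((q[:,:2]*1000).astype(np.float32)))
    q=sel(.62,.70,-.08,.0,.236,.26); print(' screw sq',pca(q),cv2.minAreaRect((q[:,:2]*1000).astype(np.float32)))
    q=sel(.52,.8,-.15,.1,.084,.093); print(' bed',len(q),cv2.minAreaRect((q[:,:2]*1000).astype(np.float32)))
    q=sel(.45,.56,-.15,.05,.08,.19)
    for y in (-1,1):
        m=(q[:,1]-(-.065))*y>0
        if m.sum()>3: print(' prong',pca(q[m]),q[m].min(0).round(3),q[m].max(0).round(3))
    hub=sel(.50,.60,-.42,-.33,.04,.06);print(' hub',pca(hub),cv2.minAreaRect((hub[:,:2]*1000).astype(np.float32)))
    ball=sel(.3,.41,-.36,-.26,.02,.06)
    s=np.linalg.lstsq(np.c_[2*ball,np.ones(len(ball))],(ball**2).sum(1),rcond=None)[0]
    print(' ball',s[:3].round(4),np.sqrt(s[3]+(s[:3]**2).sum()).round(4),len(ball))
    print(' bar',pca(sel(.41,.53,-.4,-.28,.015,.04)))
E
```

```text
top bail (array([0.4848, 0.3351, 0.1209]), np.float64(81.71), np.float64(0.1104), 142)
 rim ((485.2311096191406, 337.5462646484375), (110.5893783569336, 59.27424240112305), 81.78092193603516)
 screw sq (array([ 0.6562, -0.0378,  0.2444]), np.float64(-29.66), np.float64(0.014), 33) ((656.5572509765625, -38.08666229248047), (12.91932487487793, 12.77966594696045), 74.70372772216797)
 bed 1588 ((644.507080078125, -34.956947326660156), (124.18939971923828, 154.55474853515625), 75.17039489746094)
 prong (array([ 0.5578, -0.07  ,  0.088 ]), np.float64(84.7), np.float64(0.0087), 8) [ 0.555 -0.074  0.08 ] [ 0.56  -0.065  0.091]
 prong (array([ 0.5291, -0.0091,  0.144 ]), np.float64(82.49), np.float64(0.0947), 120) [ 0.49  -0.063  0.085] [0.56  0.038 0.161]
 hub (array([ 0.5803, -0.3876,  0.0486]), np.float64(55.09), np.float64(0.0305), 73) ((580.376708984375, -388.4159851074219), (27.068384170532227, 25.8219051361084), 66.33706665039062)
 ball [ 0.3762 -0.3157  0.0242] 0.0259 246
 bar (array([ 0.4693, -0.3472,  0.031 ]), np.float64(-20.01), np.float64(0.128), 185)
scene bail (array([0.4852, 0
[... 221 characters left out ...]
t64(-38.06), np.float64(0.0156), 21) ((655.15478515625, -37.328670501708984), (11.629470825195312, 13.561761856079102), 85.31928253173828)
 bed 628 ((669.0860595703125, -41.36753845214844), (123.68399047851562, 219.49807739257812), 75.00529479980469)
 prong (array([ 0.5239, -0.0128,  0.1404]), np.float64(-84.37), np.float64(0.0908), 70) [ 0.491 -0.05   0.128] [0.558 0.038 0.156]
 hub (array([ 0.5796, -0.388 ,  0.0453]), np.float64(-46.96), np.float64(0.0328), 53) ((578.7196655273438, -387.8983154296875), (27.081825256347656, 26.933185577392578), 74.05683135986328)
 ball [ 0.3784 -0.3149  0.0264] 0.0208 124
 bar (array([ 0.4725, -0.348 ,  0.0268]), np.float64(-20.31), np.float64(0.1275), 102)
```

```bash
cat >> h.py <<'E'
def to(p,yaw,grasp=False,rpy=None):
    """shift (10cm) / turn (30deg) in tool axes from measured pose to TCP p pointing down with yaw"""
    o=sensors.get_obs(); A=R.from_euler('xyz',o['tcp_rot'],degrees=True); B=R.from_euler('xyz',rpy or [180,0,yaw],degrees=True)
    p=np.array(p,float)
    if grasp: p=p-B.apply([0,0,.054])
    print('pos',o['ee_pos'].round(4),'rot',o['tcp_rot'].round(2),'q',o['q'].round(1),'t',round(o['time'],2),'open',round(o['opening'],4),'gf',round(o['grasp_force'],2),'F',o['wrist_force'].round(2))
    print('shift',(A.inv().apply(p-o['ee_pos'])/.1).round(3),'turn',((A.inv()*B).as_rotvec(degrees=True)/30).round(3))
E
python3 - <<'E'
from h import *
a=np.radians(-15); ex=np.array([np.cos(a),np.sin(a)]); ey=np.array([-ex[1],ex[0]])
for n in ['top','scene']:
    im,P=cloud(n); w=P[~np.isnan(P[...,0])]
    L=np.c_[(w[:,:2]-[.656,-.0378])@ex,(w[:,:2]-[.656,-.0378])@ey,w[:,2]]
    q=L[(L[:,0]>-.18)&(L[:,0]<-.093)&(abs(L[:,1])<.06)&(L[:,2]>.1)&(L[:,2]<.17)]
    for s in (-1,1):
        m=q[q[:,1]*s>0]; print(n,s,len(m),'y',np.median(m[:,1]).round(4),'range',m.min(0).round(4),m.max(0).round(4), 'lo x', [m[np.abs(m[:,0]-x)<.004][:,2].max().round(3) if (np.abs(m[:,0]-x)<.004).any() else 0 for x in np.arange(-.165,-.095,.008)])
    m=w[(w[:,1]>.47)&(w[:,0]<.5)&(w[:,0]>.25)&(w[:,2]>.03)&(w[:,2]<.26)]; print('mill',m.min(0).round(3),m.max(0).round(3))
to([.3,.43,.30],130); to([.485,.337,.25],81.8)
E
```

```text
top -1 67 y -0.0348 range [-0.1621 -0.0387  0.103 ] [-0.0955 -0.0319  0.1614] lo x [np.float64(0.155), np.float64(0.161), np.float64(0.153), np.float64(0.142), np.float64(0.137), np.float64(0.14), np.float64(0.155), np.float64(0.158), np.float64(0.159)]
top 1 62 y 0.0345 range [-0.1609  0.0312  0.1316] [-0.0961  0.0378  0.1603] lo x [0, np.float64(0.16), np.float64(0.152), np.float64(0.141), np.float64(0.137), np.float64(0.143), np.float64(0.152), np.float64(0.158), np.float64(0.16)]
mill [0.267 0.472 0.03 ] [0.498 0.745 0.26 ]
scene -1 45 y -0.0351 range [-0.1617 -0.0392  0.1276] [-0.0958 -0.0319  0.1528] lo x [np.float64(0.147), np.float64(0.153), np.float64(0.145), np.float64(0.135), np.float64(0.134), np.float64(0.131), np.float64(0.142), np.float64(0.152), np.float64(0.153)]
scene 1 57 y 0.035 range [-0.1612  0.0312  0.1006] [-0.0943  0.0379  0.1556] lo x [np.float64(0.152), np.float64(0.156), np.float64(0.152), np.float64(0.136), np.float64(0.132), np.float64(0.136), 0, np.float64(0.154), np.float64(0.153)]
mill [0.25 0.47 0.03] [0.5   1.177 0.26 ]
pos [0.1921 0.5153 0.3033] rot [-179.93   -0.    159.56] q [69.6  5.  10.  95.1  0.  90. ] t 0.1 open 0.0855 gf 0.0 F [0.07 0.92 0.22]
shift [-1.309 -0.422  0.033] turn [-0.002  0.001  0.985]
pos [0.1921 0.5153 0.3033] rot [-179.93   -0.    159.56] q [69.6  5.  10.  95.1  0.  90. ] t 0.1 open 0.0855 gf 0.0 F [0.07 0.92 0.22]
shift [-3.368 -0.647  0.533] turn [-2.000e-03  2.000e-03  2.592e+00]
```

>>> apply_moves --rows '[[[-0.1, -0.07, 0], [0, 0, 0.12], 1], [[-0.3, -0.21, 0], [0, 0, 0.35], 1], [[-0.5, -0.35, 0], [0, 0, 0.6], 1], [[-0.7, -0.49, 0], [0, 0, 0.82], 1], [[-0.8, -0.56, 0], [0, 0, 0.94], 1], [[-0.84, -0.59, 0], [0, 0, 0.98], 1], [[-0.84, -0.59, 0], [0, 0, 0.98], 1]]'

```text
time: 0.8
ee_pos: [0.2504, 0.4305, 0.3038]
tcp_rot: [-180.0, 0.0, 130.2]
wrist_force: [0.5, -1.1, -0.2]
opening: 0.0857
grasp_force: 0.0
```

```bash
python3 - <<'E'
from h import *
to([.35,.38,.28],100);to([.485,.337,.25],81.8)
E
```

```text
pos [0.2504 0.4305 0.3038] rot [-179.99    0.    130.16] q [ 59.8  -2.1   2.8  95.    0.  109.7] t 0.8 open 0.0857 gf 0.0 F [ 0.52 -1.13 -0.2 ]
shift [-1.028  0.436  0.238] turn [-0.     0.     1.005]
pos [0.2504 0.4305 0.3038] rot [-179.99    0.    130.16] q [ 59.8  -2.1   2.8  95.    0.  109.7] t 0.8 open 0.0857 gf 0.0 F [ 0.52 -1.13 -0.2 ]
shift [-2.227  1.19   0.538] turn [-0.     0.     1.612]
```

>>> apply_moves --rows '[[[-0.1, 0.05, 0.02], [0, 0, 0.12], 1], [[-0.3, 0.15, 0.07], [0, 0, 0.35], 1], [[-0.55, 0.27, 0.13], [0, 0, 0.6], 1], [[-0.8, 0.4, 0.19], [0, 0, 0.82], 1], [[-0.95, 0.48, 0.23], [0, 0, 0.96], 1], [[-1, 0.5, 0.24], [0, 0, 1], 1], [[-1, 0.5, 0.24], [0, 0, 1], 1]]'

```text
time: 1.5
ee_pos: [0.3529, 0.3868, 0.2795]
tcp_rot: [-180.0, 0.0, 100.2]
wrist_force: [0.7, -0.2, 0.1]
opening: 0.0854
grasp_force: 0.0
```

```bash
python3 - <<'E'
from h import *
to([.485,.337,.25],81.8)
E
```

```text
pos [0.3529 0.3868 0.2795] rot [-1.7995e+02  3.0000e-02  1.0024e+02] q [ 47.6   0.9   3.2  92.3   0.  127.4] t 1.5 open 0.0854 gf 0.0 F [ 0.73 -0.19  0.08]
shift [-0.724  1.212  0.294] turn [-0.001  0.001  0.615]
```

>>> apply_moves --rows '[[[-0.08, 0.1, 0.03], [0, 0, 0.06], 1], [[-0.22, 0.3, 0.08], [0, 0, 0.2], 1], [[-0.4, 0.55, 0.15], [0, 0, 0.35], 1], [[-0.58, 0.8, 0.23], [0, 0, 0.5], 1], [[-0.68, 0.95, 0.27], [0, 0, 0.58], 1], [[-0.72, 1, 0.29], [0, 0, 0.61], 1], [[-0.72, 1, 0.29], [0, 0, 0.61], 1]]'

```text
time: 2.2
ee_pos: [0.4641, 0.3332, 0.2506]
tcp_rot: [-180.0, 0.0, 81.9]
wrist_force: [-0.8, -0.1, -0.4]
opening: 0.085
grasp_force: 0.0
```

```bash
python3 - <<'E'
from h import *
im,_,c=snap('wrist'); to([.485,.337,.25],81.8)
im,P=cloud('wrist'); w=P[~np.isnan(P[...,0])]
q=w[(abs(w[:,0]-.485)<.05)&(abs(w[:,1]-.337)<.08)&(w[:,2]>.1)&(w[:,2]<.135)]
c=q.mean(0);u,s,v=np.linalg.svd(q[:,:2]-c[:2],full_matrices=False)
if len(q)>5: print(c.round(4),len(q),np.degrees(np.arctan2(v[0][1],v[0][0])).round(1),q.min(0).round(4),q.max(0).round(4))
r=w[(abs(w[:,0]-.485)<.05)&(abs(w[:,1]-.337)<.08)&(w[:,2]>.035)&(w[:,2]<.055)]
print(cv2.minAreaRect((r[:,:2]*1000).astype(np.float32)))
cv2.imwrite('pics/w1.png',im[:,:,::-1])
E
```

```text
pos [0.4636 0.3336 0.251 ] rot [-179.98   -0.     81.93] q [ 35.7   7.1   6.5  89.4   0.  133.8] t 2.25 open 0.0854 gf 0.0 F [0.21 0.48 0.42]
shift [0.064 0.207 0.01 ] turn [-0.001 -0.     0.004]
[0.4839 0.3441 0.1202] 1747 -98.2 [0.4733 0.2859 0.1002] [0.4938 0.3954 0.1247]
((483.9443664550781, 340.4049072265625), (111.23162841796875, 59.383487701416016), 81.72288513183594)
```

View pics/w1.png

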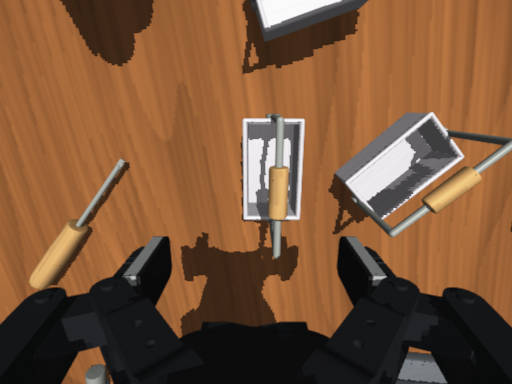

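The roll sits at (279,192) between the open fingers, and the other pail, at (400,170), is clear. The measured roll centre is (0.4845, 0.338), z ≈ 0.115, as expected. Now I'll grasp it.

```bash
python3 - <<'E'
from h import *
to([.4845,.338,.115],81.8,True)
E
```

```text
pos [0.4636 0.3336 0.251 ] rot [-179.98   -0.     81.93] q [ 35.7   7.1   6.5  89.4   0.  133.8] t 2.25 open 0.0854 gf 0.0 F [0.21 0.48 0.42]
shift [0.073 0.201 0.82 ] turn [-0.001 -0.     0.004]
```

>>> apply_moves --rows '[[[0.03, 0.08, 0], [0, 0, 0], 0.7], [[0.07, 0.2, 0], [0, 0, 0], 0.6], [[0.07, 0.2, 0.1], [0, 0, 0], 0.6], [[0.07, 0.2, 0.25], [0, 0, 0], 0.6], [[0.07, 0.2, 0.4], [0, 0, 0], 0.6], [[0.07, 0.2, 0.55], [0, 0, 0], 0.6], [[0.07, 0.2, 0.7], [0, 0, 0], 0.6], [[0.07, 0.2, 0.79], [0, 0, 0], 0.6], [[0.07, 0.2, 0.82], [0, 0, 0], 0.6], [[0.07, 0.2, 0.82], [0, 0, 0], 0], [[0.07, 0.2, 0.82], [0, 0, 0], 0], [[0.07, 0.2, 0.82], [0, 0, 0], 0], [[0.07, 0.2, 0.82], [0, 0, 0], 0], [[0.07, 0.2, 0.82], [0, 0, 0], 0], [[0.07, 0.2, 0.82], [0, 0, 0], 0], [[0.07, 0.2, 0.82], [0, 0, 0], 0]]' --force 50

```text
time: 3.85
ee_pos: [0.485, 0.3376, 0.1698]
tcp_rot: [179.9, -0.1, 81.9]
wrist_force: [-1.5, 0.2, 5.7]
opening: 0.0134
grasp_force: 49.1
```

>>> apply_moves --rows '[[[0, 0, -0.05], [0, 0, 0], 0], [[0, 0, -0.15], [0, 0, 0], 0], [[0, 0, -0.3], [0, 0, 0], 0], [[0, 0, -0.45], [0, 0, 0], 0], [[0, 0, -0.6], [0, 0, 0], 0], [[0, 0, -0.75], [0, 0, 0], 0], [[-0.05, 0, -0.83], [0, 0, 0], 0], [[-0.15, 0, -0.85], [0, 0, 0], 0], [[-0.28, 0, -0.85], [0, 0, 0], 0], [[-0.42, 0, -0.85], [0, 0, 0], 0], [[-0.56, 0, -0.85], [0, 0, 0], 0], [[-0.7, 0, -0.85], [0, 0, 0], 0], [[-0.84, 0, -0.85], [0, 0, 0], 0], [[-0.95, 0, -0.85], [0, 0, 0], 0], [[-1, 0, -0.85], [0, 0, 0], 0]]'

```text
time: 5.35
ee_pos: [0.4705, 0.2372, 0.2541]
tcp_rot: [180.0, -0.0, 81.8]
wrist_force: [-0.3, 0.7, -1.6]
opening: 0.0134
grasp_force: 48.8
```

```bash
python3 - <<'E'
from h import *
im,P=cloud('top'); w=P[~np.isnan(P[...,0])]
m=w[(w[:,1]>-.08)&(w[:,1]<.12)&(w[:,0]<.48)&(w[:,0]>.2)&(w[:,2]>.008)&(w[:,2]<.1)]; print('hammer',m.min(0).round(3),m.max(0).round(3))
a=np.radians(-15); ex=np.array([np.cos(a),np.sin(a)]); s=np.array([.5256,-.0029])
print((s-.09*ex).round(4))
to([*(s-.09*ex),.18],75,True)
E
```

```text
hammer [ 0.2   -0.075  0.008] [0.471 0.119 0.033]
[0.4387 0.0204]
pos [0.4705 0.2372 0.2541] rot [179.99  -0.    81.81] q [ 26.8   1.1   0.5  89.4  -0.  124.9] t 5.35 open 0.0134 gf 48.8 F [-0.32  0.67 -1.58]
shift [-2.191 -0.007  0.2  ] turn [ 0.    -0.     0.227]
```

>>> apply_moves --rows '[[[-0.05, 0, 0], [0, 0, 0], 0], [[-0.17, 0, 0], [0, 0, 0.02], 0], [[-0.33, 0, 0], [0, 0, 0.06], 0], [[-0.5, 0, 0], [0, 0, 0.1], 0], [[-0.67, 0, 0.02], [0, 0, 0.14], 0], [[-0.83, 0, 0.04], [0, 0, 0.18], 0], [[-0.95, 0, 0.05], [0, 0, 0.21], 0], [[-1, 0, 0.05], [0, 0, 0.23], 0], [[-1, 0, 0.05], [0, 0, 0.23], 0]]'

```text
time: 6.25
ee_pos: [0.4565, 0.1387, 0.249]
tcp_rot: [180.0, -0.0, 74.9]
wrist_force: [-0.9, -0.5, -2.1]
opening: 0.0131
grasp_force: 48.8
```

```bash
python3 - <<'E'
from h import *
to([.4387,.0204,.18],75,True)
E
```

```text
pos [0.4565 0.1387 0.249 ] rot [ 1.7998e+02 -2.0000e-02  7.4870e+01] q [ 16.9  -5.8  -6.7  89.1   0.  122. ] t 6.25 open 0.0131 gf 48.8 F [-0.86 -0.49 -2.12]
shift [-1.189  0.137  0.15 ] turn [ 0.001 -0.001 -0.004]
```

>>> apply_moves --rows '[[[-0.05, 0.01, 0], [0, 0, 0], 0], [[-0.17, 0.02, 0.02], [0, 0, 0], 0], [[-0.33, 0.04, 0.05], [0, 0, 0], 0], [[-0.5, 0.07, 0.08], [0, 0, 0], 0], [[-0.67, 0.1, 0.11], [0, 0, 0], 0], [[-0.83, 0.12, 0.14], [0, 0, 0], 0], [[-0.95, 0.14, 0.15], [0, 0, 0], 0], [[-1, 0.14, 0.15], [0, 0, 0], 0], [[-1, 0.14, 0.15], [0, 0, 0], 0]]'

```text
time: 7.15
ee_pos: [0.444, 0.0388, 0.234]
tcp_rot: [180.0, -0.0, 74.9]
wrist_force: [-0.3, 0.8, -2.2]
opening: 0.0133
grasp_force: 48.8
```

```bash
python3 - <<'E'
from h import *
to([.4387,.0204,.18],75,True); snap('scene'); snap('top')
for n in ('scene','top'):
    im,P=cloud(n); w=P[~np.isnan(P[...,0])]
    a=np.radians(-15); ex=np.array([np.cos(a),np.sin(a)]); ey=np.array([-ex[1],ex[0]])
    L=np.c_[(w[:,:2]-[.5256,-.0029])@ex,(w[:,:2]-[.5256,-.0029])@ey,w[:,2]]
    r=L[(L[:,0]>-.16)&(L[:,0]<-.04)&(abs(L[:,1])<.09)&(L[:,2]>.085)&(L[:,2]<.125)]
    print(n,len(r),cv2.minAreaRect((r[:,:2]*1000).astype(np.float32)),r.min(0).round(3),r.max(0).round(3))
im=load('scene')[0]; cv2.imwrite('pics/s2.png',cv2.resize(im[120:300,180:400],(770,630))[:600,:,::-1])
E
```

```text
pos [0.444  0.0388 0.234 ] rot [ 1.7999e+02 -1.0000e-02  7.4910e+01] q [  5.  -10.2 -12.2  87.9   0.  110.1] t 7.15 open 0.0133 gf 48.79 F [-0.29  0.8  -2.22]
shift [-0.191 -0.003  0.   ] turn [ 0.    -0.    -0.003]
scene 328 ((-89.28559875488281, 19.357513427734375), (109.64724731445312, 64.39666748046875), 88.62325286865234) [-0.123 -0.035  0.085] [-0.058  0.074  0.124]Traceback (most recent call last):
  File "<stdin>", line 8, in <module>
    return umr_minimum(a, axis, None, out, keepdims, initial, where)
ValueError: zero-size array to reduction operation minimum which has no identity
```

The held pail measures upright, centred under the gripper and aligned with the press. Now I'll centre it sideways and move in over the hook.

>>> apply_moves --rows '[[[-0.05, 0, 0], [0, 0, 0], 0], [[-0.12, 0, 0], [0, 0, 0], 0], [[-0.17, 0, 0], [0, 0, 0], 0], [[-0.19, 0, 0], [0, 0, 0], 0], [[-0.19, 0.04, 0], [0, 0, 0], 0], [[-0.19, 0.12, 0], [0, 0, 0], 0], [[-0.19, 0.22, 0], [0, 0, 0], 0], [[-0.19, 0.32, 0], [0, 0, 0], 0], [[-0.19, 0.42, 0], [0, 0, 0], 0], [[-0.19, 0.52, 0], [0, 0, 0], 0], [[-0.19, 0.62, 0], [0, 0, 0], 0], [[-0.19, 0.72, 0], [0, 0, 0], 0], [[-0.19, 0.82, 0], [0, 0, 0], 0], [[-0.19, 0.88, 0], [0, 0, 0], 0], [[-0.19, 0.9, 0], [0, 0, 0], 0], [[-0.19, 0.9, 0], [0, 0, 0], 0]]'

```text
time: 8.85
ee_pos: [0.5261, -0.0025, 0.2338]
tcp_rot: [-180.0, 0.0, 75.0]
wrist_force: [-0.6, 0.3, -2.1]
opening: 0.0132
grasp_force: 48.8
```

```bash
python3 - <<'E'
from h import *
to([.5256,-.0029,.136],75,True); snap('scene')
im=load('scene')[0]; cv2.imwrite('pics/s2.png',cv2.resize(im[130:290,170:370],(750,600))[:,:,::-1])
E
```

```text
pos [ 0.5261 -0.0025  0.2338] rot [-1.7998e+02  1.0000e-02  7.4950e+01] q [ -0.3   0.9  -2.   87.2   0.  104.8] t 8.85 open 0.0132 gf 48.82 F [-0.62  0.33 -2.1 ]
shift [-0.005 -0.004  0.438] turn [-0.001  0.    -0.002]
```

View pics/s2.png

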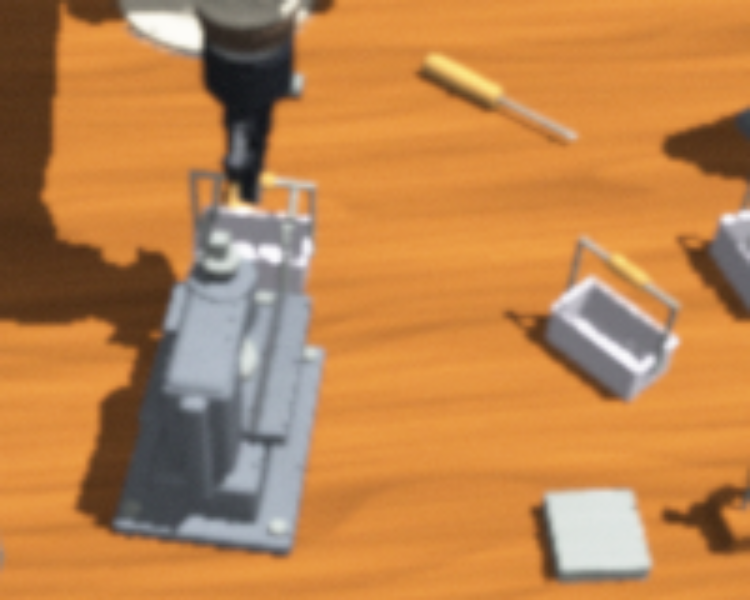

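The bail's bar runs from (192,173) to (315,186), with both prongs visible inside the uprights and below the bar. I'll lower it now.

>>> apply_moves --rows '[[[0, 0, 0.04], [0, 0, 0], 0], [[0, 0, 0.1], [0, 0, 0], 0], [[0, 0, 0.16], [0, 0, 0], 0], [[0, 0, 0.22], [0, 0, 0], 0], [[0, 0, 0.28], [0, 0, 0], 0], [[0, 0, 0.33], [0, 0, 0], 0], [[0, 0, 0.37], [0, 0, 0], 0], [[0, 0, 0.4], [0, 0, 0], 0], [[0, 0, 0.42], [0, 0, 0], 0], [[0, 0, 0.42], [0, 0, 0], 0], [[0, 0, 0.42], [0, 0, 0], 0]]'

```text
time: 10.0
ee_pos: [0.5261, -0.0025, 0.1921]
tcp_rot: [180.0, -0.0, 75.0]
wrist_force: [0.3, -1.0, -1.6]
opening: 0.0129
grasp_force: 48.8
```

Not quite seated yet, because the weight is still on the wrist. I'll continue in small steps.

>>> apply_moves --rows '[[[0, 0, 0.01], [0, 0, 0], 0], [[0, 0, 0.02], [0, 0, 0], 0], [[0, 0, 0.02], [0, 0, 0], 0], [[0, 0, 0.02], [0, 0, 0], 0]]'

```text
time: 10.4
ee_pos: [0.5262, -0.0025, 0.1904]
tcp_rot: [179.9, -0.0, 75.0]
wrist_force: [-0.7, 0.1, 3.1]
opening: 0.0137
grasp_force: 49.4
```

>>> apply_moves --rows '[[[0, 0, 0.01], [0, 0, 0], 0], [[0, 0, 0.02], [0, 0, 0], 0], [[0, 0, 0.02], [0, 0, 0], 0], [[0, 0, 0.02], [0, 0, 0], 0]]'

```text
time: 10.8
ee_pos: [0.5263, -0.0025, 0.19]
tcp_rot: [179.9, -0.0, 75.0]
wrist_force: [-4.1, -0.4, 15.9]
opening: 0.0132
grasp_force: 50.8
```

>>> apply_moves --rows '[[[0, 0, -0.02], [0, 0, 0], 0], [[0, 0, -0.02], [0, 0, 0], 0.1], [[0, 0, -0.02], [0, 0, 0], 0.2], [[0, 0, -0.02], [0, 0, 0], 0.3], [[0, 0, -0.02], [0, 0, 0], 0.4], [[0, 0, -0.02], [0, 0, 0], 0.45], [[0, 0, -0.02], [0, 0, 0], 0.45], [[0, 0, -0.02], [0, 0, 0], 0.45]]'

```text
time: 11.6
ee_pos: [0.526, -0.0025, 0.1898]
tcp_rot: [-180.0, 0.0, 75.0]
wrist_force: [-0.7, -0.5, -1.2]
opening: 0.0382
grasp_force: 0.0
```

>>> apply_moves --rows '[[[0, 0, -0.05], [0, 0, 0], 0.45], [[0, 0, -0.15], [0, 0, 0], 0.45], [[0, 0, -0.28], [0, 0, 0], 0.45], [[0, 0, -0.42], [0, 0, 0], 0.45], [[0, 0, -0.56], [0, 0, 0], 0.45], [[0, 0, -0.7], [0, 0, 0], 0.45], [[0, 0, -0.8], [0, 0, 0], 0.45], [[0, 0, -0.85], [0, 0, 0], 0.45]]'

```text
time: 12.4
ee_pos: [0.5263, -0.0025, 0.2763]
tcp_rot: [179.9, -0.0, 75.0]
wrist_force: [-0.2, -0.2, 0.1]
opening: 0.0386
grasp_force: 0.0
```

```bash
python3 - <<'E'
from h import *
to([.5256,-.0029,.136],75,True); snap('scene');snap('wrist');
im=load('scene')[0]; w=load('wrist')[0]
A=cv2.resize(im[150:240,190:290],(400,360));B=cv2.resize(w,(400,300))
cv2.imwrite('pics/s3.png',np.hstack([A[:300],B])[:,:,::-1])
a=np.radians(-15); ex=np.array([np.cos(a),np.sin(a)]); ey=np.array([-ex[1],ex[0]])
for n in ('scene','wrist'):
    _,P=cloud(n); w=P[~np.isnan(P[...,0])]
    L=np.c_[(w[:,:2]-[.5256,-.0029])@ex,(w[:,:2]-[.5256,-.0029])@ey,w[:,2]]
    r=L[(abs(L[:,0])<.014)&(abs(L[:,1])<.018)&(L[:,2]>.12)&(L[:,2]<.16)]
    if len(r): print(n,'roll',len(r),r.mean(0).round(4),r[:,2].max().round(4))
    r=L[(abs(L[:,0])<.04)&(abs(L[:,1])<.06)&(L[:,2]>.055)&(L[:,2]<.075)]
    if len(r): print(n,'rim',len(r),cv2.minAreaRect((r[:,:2]*1000).astype(np.float32)))
E
```

```text
pos [ 0.5263 -0.0025  0.2763] rot [ 1.7992e+02 -2.0000e-02  7.4960e+01] q [ -0.3   1.2   3.   91.8   0.  104.8] t 12.4 open 0.0386 gf 0.0 F [-0.2  -0.23  0.14]
shift [-0.006 -0.007  0.863] turn [ 0.003 -0.001 -0.001]
scene roll 46 [ 0.0043 -0.0005  0.1397] 0.1472
scene rim 66 ((-1.2252674102783203, 1.8487930297851562), (106.54724884033203, 56.35490417480469), 88.27763366699219)
wrist roll 807 [0.0011 0.0009 0.1418] 0.146
wrist rim 1484 ((6.226524353027344, 4.695522308349609), (107.47071075439453, 67.67904663085938), 89.83287048339844)
```

View pics/s3.png

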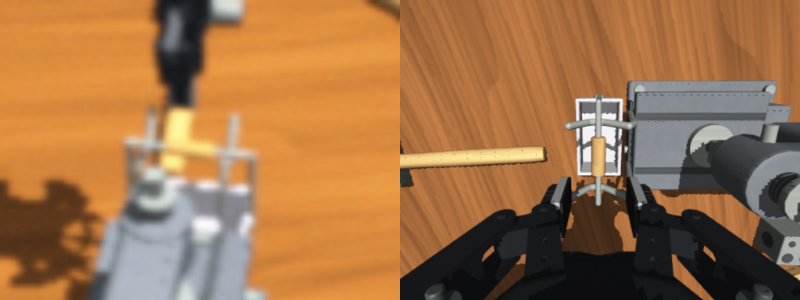

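The pail hangs on both prongs: the roll is at (598,157) in the right half, within about 4 mm of the seat, and the rim is level. The fingers are free. Next is the swing arm.

>>> apply_moves --rows '[[[-0.1, 0, -0.05], [0, 0, -0.1], 0.6], [[-0.3, 0, -0.1], [0, 0, -0.3], 0.6], [[-0.5, 0, -0.1], [0, 0, -0.5], 0.6], [[-0.7, 0, -0.1], [0, 0, -0.7], 0.6], [[-0.88, 0, -0.1], [0, 0, -0.88], 0.6], [[-0.98, 0, -0.1], [0, 0, -0.98], 0.6], [[-1, 0, -0.1], [0, 0, -1], 0.6]]'

```text
time: 13.2
ee_pos: [0.4997, -0.0999, 0.2842]
tcp_rot: [-179.9, -0.0, 104.9]
wrist_force: [-0.5, 0.1, -0.0]
opening: 0.051
grasp_force: 0.0
```

```bash
python3 - <<'E'
from h import *
to([.444,-.3385,.22],160)
E
```

```text
pos [ 0.4997 -0.0999  0.2842] rot [-1.7994e+02 -2.0000e-02  1.0494e+02] q [-11.3  -0.9   1.9  92.8  -0.   63.8] t 13.2 open 0.051 gf 0.0 F [-0.55  0.13 -0.03]
shift [-2.162 -1.152  0.643] turn [-1.000e-03 -2.000e-03 -1.835e+00]
```

>>> apply_moves --rows '[[[-0.1, -0.05, 0.02], [0, 0, -0.1], 0.8], [[-0.3, -0.15, 0.06], [0, 0, -0.28], 0.8], [[-0.5, -0.27, 0.12], [0, 0, -0.46], 0.8], [[-0.7, -0.38, 0.18], [0, 0, -0.64], 0.8], [[-0.88, -0.48, 0.22], [0, 0, -0.8], 0.8], [[-0.97, -0.53, 0.24], [0, 0, -0.9], 0.8], [[-1, -0.55, 0.25], [0, 0, -0.92], 0.8]]'

```text
time: 13.9
ee_pos: [0.4725, -0.2103, 0.2591]
tcp_rot: [-180.0, -0.1, 132.5]
wrist_force: [-0.1, 0.0, -0.6]
opening: 0.0682
grasp_force: 0.0
```

```bash
python3 - <<'E'
from h import *
to([.444,-.3385,.22],160)
E
```

```text
pos [ 0.4725 -0.2103  0.2591] rot [-1.7997e+02 -7.0000e-02  1.3250e+02] q [-24.   -0.2  -0.2  90.    0.   23.5] t 13.9 open 0.0682 gf 0.0 F [-0.13  0.04 -0.57]
shift [-0.753 -1.076  0.39 ] turn [-0.    -0.002 -0.917]
```

>>> apply_moves --rows '[[[-0.08, -0.1, 0.03], [0, 0, -0.1], 0.8], [[-0.22, -0.3, 0.1], [0, 0, -0.28], 0.8], [[-0.38, -0.5, 0.2], [0, 0, -0.46], 0.8], [[-0.53, -0.7, 0.28], [0, 0, -0.64], 0.8], [[-0.66, -0.88, 0.35], [0, 0, -0.8], 0.8], [[-0.73, -0.97, 0.38], [0, 0, -0.9], 0.8], [[-0.75, -1, 0.39], [0, 0, -0.92], 0.8], [[-0.75, -1, 0.39], [0, 0, -0.92], 0.8]]'

```text
time: 14.7
ee_pos: [0.45, -0.3324, 0.2206]
tcp_rot: [180.0, -0.0, 160.0]
wrist_force: [-0.3, 0.5, 0.0]
opening: 0.0682
grasp_force: 0.0
```

```bash
python3 - <<'E'
from h import *
snap('wrist'); to([.444,-.3385,.026],160,True)
_,P=cloud('wrist'); w=P[~np.isnan(P[...,0])]
def sel(x0,x1,y0,y1,z0,z1): return w[(w[:,0]>x0)&(w[:,0]<x1)&(w[:,1]>y0)&(w[:,1]<y1)&(w[:,2]>z0)&(w[:,2]<z1)]
h=sel(.53,.63,-.44,-.33,.042,.056);print('hub',len(h),cv2.minAreaRect((h[:,:2]*1000).astype(np.float32)))
b=sel(.32,.41,-.37,-.26,.02,.056)
if len(b)>20:
    s=np.linalg.lstsq(np.c_[2*b,np.ones(len(b))],(b**2).sum(1),rcond=None)[0];print('ball',s[:3].round(4),np.sqrt(s[3]+(s[:3]**2).sum()).round(4),len(b))
q=sel(.41,.53,-.4,-.29,.02,.036);c=q.mean(0);v=np.linalg.svd(q[:,:2]-c[:2],full_matrices=False)[2][0];print('bar',c.round(4),np.degrees(np.arctan2(v[1],v[0])).round(2),len(q),q[:,2].max())
cv2.imwrite('pics/w2.png',load('wrist')[0][:,:,::-1])
E
```

```text
pos [ 0.4501 -0.3321  0.221 ] rot [179.99  -0.   160.05] q [-36.4   5.4   1.3  86.    0.  -16.5] t 14.75 open 0.0685 gf 0.0 F [-0.13 -0.26 -0.23]
shift [ 0.036 -0.081  1.41 ] turn [ 0.    -0.     0.002]
hub 419 ((576.9207763671875, -385.8294982910156), (25.927757263183594, 23.01580810546875), 70.14226531982422)
ball [ 0.375  -0.3135  0.0205] 0.0275 2646
bar [ 0.4669 -0.346   0.0295] -19.84 1467 0.03240866049679225
```

View pics/w2.png

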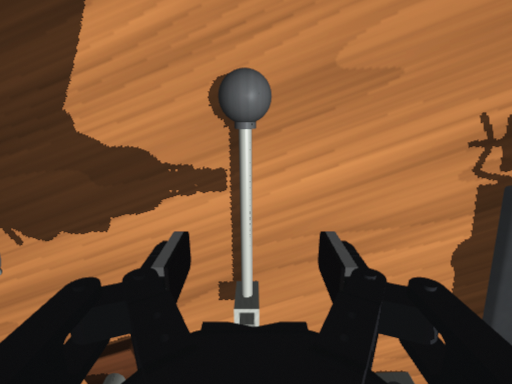

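The wrist view shows the arm running straight between the fingers, with the ball at (245,95) and the hub at (247,312). The balance point works out at about (0.4435, −0.338). I'll go down and grip there.

>>> apply_moves --rows '[[[0.02, -0.03, 0.05], [0, 0, 0], 0.7], [[0.04, -0.08, 0.2], [0, 0, 0], 0.6], [[0.04, -0.08, 0.4], [0, 0, 0], 0.6], [[0.04, -0.08, 0.6], [0, 0, 0], 0.6], [[0.04, -0.08, 0.8], [0, 0, 0], 0.6], [[0.04, -0.08, 0.9], [0, 0, 0], 0.6], [[0.04, -0.08, 0.92], [0, 0, 0], 0.6]]'

```text
time: 15.45
ee_pos: [0.4426, -0.3383, 0.1271]
tcp_rot: [180.0, -0.1, 160.1]
wrist_force: [0.8, -0.1, -0.4]
opening: 0.0515
grasp_force: 0.0
```

>>> apply_moves --rows '[[[0, 0, 0.08], [0, 0, 0], 0.6], [[0, 0, 0.2], [0, 0, 0], 0.6], [[0, 0, 0.32], [0, 0, 0], 0.6], [[0, 0, 0.42], [0, 0, 0], 0.6], [[0, 0, 0.47], [0, 0, 0], 0.6], [[0, 0, 0.48], [0, 0, 0], 0.6], [[0, 0, 0.48], [0, 0, 0], 0], [[0, 0, 0.48], [0, 0, 0], 0], [[0, 0, 0.48], [0, 0, 0], 0], [[0, 0, 0.48], [0, 0, 0], 0], [[0, 0, 0.48], [0, 0, 0], 0], [[0, 0, 0.48], [0, 0, 0], 0], [[0, 0, 0.48], [0, 0, 0], 0], [[0, 0, 0.48], [0, 0, 0], 0]]' --force 110

```text
time: 16.85
ee_pos: [0.4436, -0.3391, 0.0817]
tcp_rot: [-180.0, 0.1, 160.2]
wrist_force: [-0.9, 1.3, 6.3]
opening: 0.0085
grasp_force: 107.7
```

```bash
python3 - <<'E'
from h import *
to([.4435,-.338,.12],160,True)
E
```

```text
pos [ 0.4436 -0.3391  0.0817] rot [-1.7999e+02  6.0000e-02  1.6016e+02] q [-37.4   7.7 -11.6  70.6   0.  -17.6] t 16.85 open 0.0085 gf 107.69 F [-0.92  1.28  6.33]
shift [ 0.004  0.009 -0.923] turn [-0.     0.002  0.005]
```

>>> apply_moves --rows '[[[0, 0, -0.03], [0, 0, 0], 0], [[0, 0, -0.08], [0, 0, 0], 0], [[0, 0, -0.16], [0, 0, 0], 0], [[0, 0, -0.26], [0, 0, 0], 0], [[0, 0, -0.37], [0, 0, 0], 0], [[0, 0, -0.48], [0, 0, 0], 0], [[0, 0, -0.6], [0, 0, 0], 0], [[0, 0, -0.72], [0, 0, 0], 0], [[0, 0, -0.84], [0, 0, 0], 0], [[0, 0, -0.93], [0, 0, 0], 0], [[0, 0, -0.98], [0, 0, 0], 0], [[0, 0, -1], [0, 0, 0], 0]]'

```text
time: 18.05
ee_pos: [0.4435, -0.339, 0.1815]
tcp_rot: [-180.0, 0.0, 160.2]
wrist_force: [0.3, -0.1, -9.1]
opening: 0.0083
grasp_force: 107.4
```

```bash
cat >> h.py <<'E'
def arm(n,c,d):
    """points near the held arm: c=xy centre (grasp), d=bar dir deg hub->ball, returns arm-frame line fit"""
    _,P=cloud(n); w=P[~np.isnan(P[...,0])]; e=np.array([np.cos(np.radians(d)),np.sin(np.radians(d))]); f=np.array([-e[1],e[0]])
    o=sensors.get_obs(); zg=o['ee_pos'][2]-.054
    L=np.c_[(w[:,:2]-c)@e,(w[:,:2]-c)@f,w[:,2]-zg]
    k=L[(L[:,0]>-.125)&(L[:,0]<.045)&(abs(L[:,0])>.02)&(abs(L[:,1])<.02)&(abs(L[:,2])<.03)]
    k=k[(abs(k[:,1]-np.median(k[:,1]))<.008)] if len(k) else k
    if len(k)>10: print(n,'bar n',len(k),'yaw err',np.degrees(np.polyfit(k[:,0],k[:,1],1)[0]).round(2),'y0',np.polyfit(k[:,0],k[:,1],1)[1].round(4),'tilt(+ball up)',np.degrees(np.polyfit(k[:,0],k[:,2],1)[0]).round(2),'ztop',np.polyfit(k[:,0],k[:,2],1)[1].round(4),'x',k[:,0].min().round(3),k[:,0].max().round(3))
    h=L[(L[:,0]>-.18)&(L[:,0]<-.128)&(abs(L[:,1])<.03)&(abs(L[:,2])<.045)]
    if len(h): print(n,'hub n',len(h),'min',h.min(0).round(4),'max',h.max(0).round(4))
    t=h[h[:,2]>h[:,2].max()-.008] if len(h) else h
    if len(t)>5: print('  hub top rect',cv2.minAreaRect((t[:,:2]*1000).astype(np.float32)),t[:,2].mean().round(4))
    b=L[(L[:,0]>.045)&(L[:,0]<.105)&(abs(L[:,1])<.035)&(abs(L[:,2])<.04)]
    if len(b)>20:
        s=np.linalg.lstsq(np.c_[2*b,np.ones(len(b))],(b**2).sum(1),rcond=None)[0];print('  ball',s[:3].round(4),'r',np.sqrt(s[3]+(s[:3]**2).sum()).round(4))
E
python3 - <<'E'
from h import *
a=np.radians(-15); ex=np.array([np.cos(a),np.sin(a)])
print((np.array([.656,-.038])-.146*ex).round(4))
for n in ('top','scene','wrist'): snap(n)
o=sensors.get_obs()
for n in ('top','scene','wrist'): arm(n,o['ee_pos'][:2],o['tcp_rot'][2])
to([*(np.array([.656,-.038])-.146*ex),.30],165,True)
E
```

```text
[ 5.15e-01 -2.00e-04]
top bar n 213 yaw err -0.06 y0 -0.0012 tilt(+ball up) 0.04 ztop 0.0043 x -0.125 0.044
top hub n 187 min [-0.1594 -0.0137 -0.0244] max [-0.1283  0.0132  0.0282]
  hub top rect ((-146.0838165283203, -0.10892200469970703), (26.678268432617188, 26.02549171447754), 0.9701170325279236) 0.0236
  ball [ 0.0728 -0.      0.0004] r 0.0235
scene bar n 92 yaw err 0.7 y0 -0.0009 tilt(+ball up) -0.02 ztop -0.0005 x -0.122 0.045
scene hub n 182 min [-0.1595 -0.0143 -0.0292] max [-0.1285  0.0162  0.0231]
  hub top rect ((-143.42689514160156, 0.8411045074462891), (28.93459129333496, 30.939863204956055), 82.36681365966797) 0.0192
  ball [ 0.073 -0.    -0.002] r 0.0222
wrist bar n 1987 yaw err 0.02 y0 -0.0007 tilt(+ball up) -0.19 ztop 0.0016 x -0.042 0.045
  ball [ 0.0752 -0.0006 -0.0049] r 0.0253
pos [ 0.4432 -0.3388  0.1805] rot [ 1.7999e+02 -4.0000e-02  1.6016e+02] q [-37.4   5.4  -3.1  81.5  -0.  -17.6] t 18.2 open 0.0083 gf 107.36 F [-0.53 -0.04 -9.55]
shift [ 0.476  3.429 -1.734] turn [ 0.    -0.001 -0.161]
```

The arm is held level (tilt within 0.2°). The hub axis is 146 mm from the grip and the ball 73 mm, so the grip is at the balance point. I'll raise it and carry it over.

>>> apply_moves --rows '[[[0, 0, -0.04], [0, 0, 0], 0], [[0, 0, -0.12], [0, 0, 0], 0], [[0, 0, -0.22], [0, 0, 0], 0], [[0, 0, -0.34], [0, 0, 0], 0], [[0, 0, -0.46], [0, 0, 0], 0], [[0, 0, -0.58], [0, 0, 0], 0], [[0, 0, -0.7], [0, 0, 0], 0], [[0, 0, -0.82], [0, 0, 0], 0], [[0, 0, -0.92], [0, 0, 0], 0], [[0, 0, -0.98], [0, 0, 0], 0], [[0, 0, -1], [0, 0, 0], 0]]'

```text
time: 19.3
ee_pos: [0.4435, -0.339, 0.2817]
tcp_rot: [-180.0, 0.0, 160.2]
wrist_force: [0.6, -0.7, -9.6]
opening: 0.0083
grasp_force: 107.4
```

>>> apply_moves --rows '[[[0, 0.03, -0.04], [0, 0, 0], 0], [[0.02, 0.1, -0.12], [0, 0, 0], 0], [[0.04, 0.2, -0.22], [0, 0, 0], 0], [[0.06, 0.3, -0.34], [0, 0, 0], 0], [[0.07, 0.4, -0.46], [0, 0, -0.02], 0], [[0.08, 0.52, -0.58], [0, 0, -0.04], 0], [[0.1, 0.64, -0.7], [0, 0, -0.06], 0], [[0.11, 0.76, -0.8], [0, 0, -0.08], 0], [[0.12, 0.87, -0.88], [0, 0, -0.1], 0], [[0.13, 0.95, -0.91], [0, 0, -0.1], 0], [[0.14, 0.99, -0.92], [0, 0, -0.1], 0], [[0.14, 1, -0.92], [0, 0, -0.1], 0]]'

```text
time: 20.5
ee_pos: [0.4642, -0.2397, 0.3726]
tcp_rot: [180.0, -0.0, 163.2]
wrist_force: [-0.0, -0.8, -8.8]
opening: 0.0082
grasp_force: 107.6
```

```bash
python3 - <<'E'
from h import *
to([.515,-.0002,.320],165,True)
E
```

```text
pos [ 0.4642 -0.2397  0.3726] rot [ 1.8000e+02 -3.0000e-02  1.6318e+02] q [-27.3   3.4  16.1 102.8  -0.  -10.5] t 20.5 open 0.0082 gf 107.55 F [-0.02 -0.75 -8.8 ]
shift [ 0.207  2.439 -0.014] turn [ 0.    -0.001 -0.061]
```

>>> apply_moves --rows '[[[0, 0.04, 0], [0, 0, 0], 0], [[0.01, 0.12, 0], [0, 0, 0], 0], [[0.02, 0.22, 0], [0, 0, -0.01], 0], [[0.03, 0.34, 0], [0, 0, -0.02], 0], [[0.04, 0.46, 0], [0, 0, -0.03], 0], [[0.05, 0.58, 0], [0, 0, -0.04], 0], [[0.06, 0.7, 0], [0, 0, -0.05], 0], [[0.07, 0.82, 0], [0, 0, -0.06], 0], [[0.08, 0.92, 0], [0, 0, -0.06], 0], [[0.08, 0.98, 0], [0, 0, -0.06], 0], [[0.08, 1, 0], [0, 0, -0.06], 0]]'

```text
time: 21.6
ee_pos: [0.4856, -0.1414, 0.3729]
tcp_rot: [-180.0, 0.0, 165.0]
wrist_force: [-0.4, -0.1, -8.4]
opening: 0.0085
grasp_force: 107.7
```

>>> apply_moves --rows '[[[0, 0.04, 0], [0, 0, 0], 0], [[0.01, 0.12, 0], [0, 0, 0], 0], [[0.02, 0.22, 0], [0, 0, 0], 0], [[0.02, 0.34, 0], [0, 0, 0], 0], [[0.03, 0.46, 0], [0, 0, 0], 0], [[0.03, 0.58, 0], [0, 0, 0], 0], [[0.04, 0.7, 0], [0, 0, 0], 0], [[0.04, 0.82, 0], [0, 0, 0], 0], [[0.05, 0.92, 0], [0, 0, 0], 0], [[0.05, 0.98, 0], [0, 0, 0], 0], [[0.05, 1, 0], [0, 0, 0], 0]]'

```text
time: 22.7
ee_pos: [0.5067, -0.0435, 0.3728]
tcp_rot: [-180.0, -0.0, 165.0]
wrist_force: [-0.4, -0.4, -8.5]
opening: 0.0088
grasp_force: 107.7
```

```bash
python3 - <<'E'
from h import *
to([.515,-.0002,.300],165,True)
E
```

```text
pos [ 0.5067 -0.0435  0.3728] rot [-180.   -0.  165.] q [ -4.9   1.4  14.2 102.7  -0.   10.1] t 22.7 open 0.0088 gf 107.73 F [-0.43 -0.38 -8.5 ]
shift [0.032 0.44  0.188] turn [-0. -0.  0.]
```

>>> apply_moves --rows '[[[0, 0.04, 0], [0, 0, 0], 0], [[0.01, 0.12, 0], [0, 0, 0], 0], [[0.02, 0.22, 0], [0, 0, 0], 0], [[0.03, 0.32, 0], [0, 0, 0], 0], [[0.03, 0.4, 0], [0, 0, 0], 0], [[0.03, 0.44, 0], [0, 0, 0], 0], [[0.03, 0.44, 0.03], [0, 0, 0], 0], [[0.03, 0.44, 0.08], [0, 0, 0], 0], [[0.03, 0.44, 0.14], [0, 0, 0], 0], [[0.03, 0.44, 0.18], [0, 0, 0], 0], [[0.03, 0.44, 0.19], [0, 0, 0], 0], [[0.03, 0.44, 0.19], [0, 0, 0], 0], [[0.03, 0.44, 0.19], [0, 0, 0], 0]]'

```text
time: 24.0
ee_pos: [0.5151, -0.001, 0.3541]
tcp_rot: [180.0, 0.0, 164.9]
wrist_force: [-0.3, -0.4, -8.9]
opening: 0.0084
grasp_force: 107.8
```

```bash
python3 - <<'E'
from h import *
for n in ('top','scene','wrist'): snap(n)
o=sensors.get_obs()
for n in ('top','scene','wrist'): arm(n,o['ee_pos'][:2],o['tcp_rot'][2])
to([.515,-.0002,.300],165,True)
a=np.radians(-15); ex=np.array([np.cos(a),np.sin(a)])
im=load('scene')[0]; A=cv2.resize(im[130:290,160:310],(562,600)); cv2.imwrite('pics/f1.png',A[:,:,::-1])
for n in ('scene',):
    _,P=cloud(n); w=P[~np.isnan(P[...,0])]; L=np.c_[(w[:,:2]-[.656,-.038])@ex,(w[:,:2]-[.656,-.038])@[.2588,.9659],w[:,2]]
    for z0,z1 in ((.226,.25),(.27,.30),(.30,.33)):
        r=L[(abs(L[:,0])<.03)&(abs(L[:,1])<.03)&(L[:,2]>z0)&(L[:,2]<z1)]; print(z0,len(r),r.mean(0).round(4),r.min(0).round(4),r.max(0).round(4))
    r=L[(abs(L[:,0]+.135)<.014)&(abs(L[:,1])<.018)&(L[:,2]>.12)&(L[:,2]<.16)]; print('roll',len(r),r.mean(0).round(4))
E
```

```text
top hub n 4 min [-0.1593 -0.0108  0.0198] max [-0.1572 -0.0042  0.0239]
scene bar n 86 yaw err 1.14 y0 0.0009 tilt(+ball up) -0.62 ztop -0.001 x -0.113 0.041
scene hub n 201 min [-0.1598 -0.013  -0.0283] max [-0.1299  0.0134  0.0213]
  hub top rect ((-144.03424072265625, 0.3967094421386719), (28.176761627197266, 26.051433563232422), 0.2554861605167389) 0.0181
  ball [ 0.0727  0.0008 -0.0021] r 0.0217
wrist bar n 1995 yaw err 0.06 y0 -0.0007 tilt(+ball up) -0.22 ztop 0.0016 x -0.042 0.045
  ball [ 0.0751 -0.0006 -0.005 ] r 0.0252
pos [ 0.5151 -0.001   0.3541] rot [1.7999e+02 2.0000e-02 1.6495e+02] q [-1.000e-01  1.600e+00  1.220e+01  1.006e+02  0.000e+00  1.490e+01] t 24.15 open 0.0084 gf 107.76 F [ 0.71 -0.93 -8.19]
shift [0.003 0.007 0.001] turn [ 0.     0.001 -0.002]
0.226 34 [0.0011 0.0006 0.2374] [-0.0098 -0.0062  0.2263] [0.0061 0.0068 0.243 ]
0.27 81 [0.0077 0.001  0.2853] [-0.0145 -0.0136  0.2718] [0.0142 0.012  0.2997]
0.3 120 [ 0.0006 -0.0004  0.3128] [-0.0157 -0.0142  0.3003] [0.0126 0.0122 0.3215]
roll 43 [-0.1312  0.0014  0.1394]
```

View pics/f1.png

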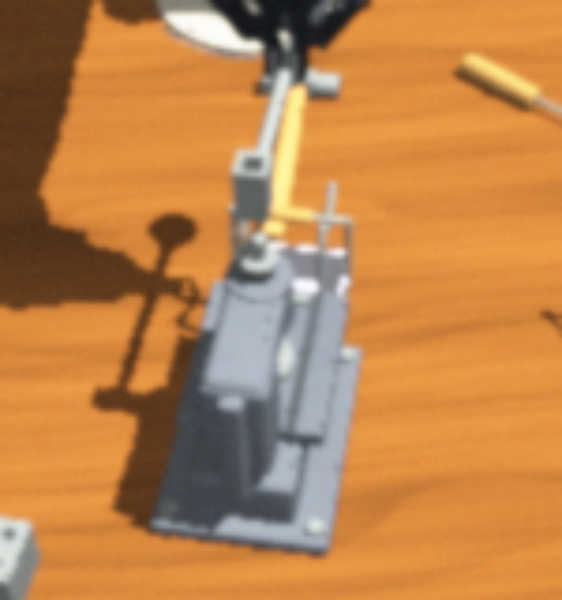

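The hub, at (251,180), stands over the screw square, at (258,250). In depth it is within about 2 mm of the axis and about 29 mm clear, level and parallel. The pail is still hanging at the seat, so I'm handing in.

```bash
python3 -c "
from h import *
print(bot.job_done())"
```

```text
the job is handed in; nothing more can be done
None
```

The pail hangs by its bail on the two-pronged hook, let go. The arm is gripped at its balance point and held level and square about 29 mm above the screw, its hub within about 2 mm of the screw axis. I handed the job in at about 24 s, and no verdict came back.

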